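# Load the chopper from the tray and hold its dial on pulse

## Task

Pick up the little steel tray that has a handle, tip all four chunks of cheese off it into the chopper's bowl, and set the empty tray back down flat on the worktop and let go of it. Then turn the chopper's spring-return dial clockwise past its first two clicks to the third setting and keep hold of it there: finish while still holding the dial against its spring. Leave the other things on the worktop standing where they are.

Things in the scene. Friction and masses are not known exactly. Their poses are not given: they have to be found in the camera images.
- chopper: Table-top food chopper standing fixed on the worktop, 170 x 335 mm. Origin: centre of its underside; z up. Towards its +y end stands a fixed open steel bowl, towards its -y end a white motor housing, 95 mm high, with the dial on its flat top (the dial's axis is at y = -95 mm).
- bowl_mouth (a point): Centre of the mouth of the chopper's open bowl, level with the rim, 110 mm above the worktop. Clear opening 156 mm across, rim 164 mm outside; 87 mm deep inside, with a small hub (24 mm across, 30 mm high) at the middle of the floor. Axes as the chopper's.
- dial (a joint): Dial angle, rad: 0 at rest (off), growing clockwise seen from above. It clicks over detents at 0.4 (first setting), 0.8 (second) and 1.2 (third); a stop at 1.26. A spring drives it back to 0 from everywhere: 0.10 N m at rest rising to 0.25 N m at the third, plus up to 0.07 N m more or less between the clicks.
- dial_grip (a point): Grip point of the dial, on its upright axis, 127 mm above the worktop; turns with the dial. The dial is a black disc 56 mm across (8 mm high, its top 107 mm above the worktop) carrying an upright grip bar 54 mm long (along this point's x) and 14 mm wide (along its y), top 139 mm above the worktop. At rest the bar lies along the chopper's x; a white line marks its -x end, which points at four raised marks on the housing (off, first, second, third).
- tray: Small steel serving tray with a handle. Origin: centre of the pan's underside, z up. The pan is 110 mm (x) by 90 mm (y), floor 5 mm thick, walls 4 mm thick up to 26 to 28 mm on three sides; the +x side is open, with no lip, 55 mm from the origin. On the -x side a straight wooden handle, 20 mm wide (y) and 20 mm high (z 12 to 32 mm above the underside), runs from x = -55 to -135 mm. 0.14 to 0.28 kg. The chunks start to slide over its floor at a tilt of about 17 to 23 degrees.
- chunk1: Chunk of hard cheese, roughly 22 x 20 x 19 mm, 14 g, lying loose in the tray. Origin: centre of its underside.
- chunk2: Chunk of hard cheese, roughly 20 x 20 x 20 mm, 14 g, lying loose in the tray. Origin: centre of its underside.
- chunk3: Chunk of hard cheese, roughly 23 x 20 x 18 mm, 14 g, lying loose in the tray. Origin: centre of its underside.
- chunk4: Chunk of hard cheese, roughly 21 x 21 x 22 mm, 14 g, lying loose in the tray. Origin: centre of its underside.
- salt_pot: Bystander: small white pot, 34 mm across, 50 mm high. Origin: centre of its underside. To be left alone.
- mill: Bystander: turned wooden mill, 42 mm across, 85 mm high. Origin: centre of its underside. To be left alone.
- mug: Bystander: mug, 76 mm across, 85 mm high, with a handle. Origin: centre of its underside. To be left alone.
- jar: Bystander: closed glass jar, 70 mm across, 100 mm high. Origin: centre of its underside. To be left alone.
- oil: Bystander: green glass bottle, 60 mm across, 180 mm high. Origin: centre of its underside. To be left alone.
- dish: Bystander: white bowl, 120 mm across, 50 mm high. Origin: centre of its underside. To be left alone.
- spoon: Bystander: spoon with a wooden handle and a steel bowl, 200 mm long, lying flat along its x. Origin: centre of its underside. To be left alone.

How it is judged:
By the outcome, as a careful person would: the job done as asked, in the order asked, and still so for the second after the job is handed in, while the arm keeps its last pose, push and grip.
It also fails if it takes over 70 s, if anything falls off the work surface, if the arm or the gripper's body presses on something with over 40 N, if the wrist force passes 120 N, or if a joint passes its speed limit or range.

## Robot

A 6-joint arm with a two-finger parallel gripper is mounted at the origin on the work surface. World frame = base frame: x ahead of the robot, y to its left, z up, the work surface at z = 0. Lengths are in m, angles in rad, forces in N, time in s.
With the tool pointing down it reaches from about 0.35 to 0.975 m from the base axis. Payload 4.9 kg.
Tool frame: the origin (TCP) lies on the front face of the gripper's body, between the roots of the fingers; the fingertips stand ctrl.tip_extent ahead of it and the grasp point (between the pads) lies 54 mm ahead of it (ctrl.tip_extent is the distance from the TCP to the fingertips, in m); z points along the fingers, y is the line along which they close (so a half turn about z gives the same grasp; the last joint's range is limited). The gripper opens to 85 mm and grips with 20 to 120 N. Pads are 22 mm wide; open, the fingers measure 114 mm over their backs; the gripper's body (76 mm by 85 mm) begins 54 mm behind the grasp point. The pads swing forward as they close: fully open they stand 13 mm farther back than shut.
Start: joints at [0.997, 0.053, 1.613, -0, 1.476, -0.119], TCP at [0.275, 0.561, 0.304] pointing down, gripper open.
Joint ranges: [-3.01, 3.01], [-1.01, 2.22], [0.06, 2.58], [-1.02, 4.17], [0.09, 2.62], [-3.14, 3.14]. Speed limits (rad/s): [2.57, 2.57, 3.14, 3.14, 3.14, 3.14].

## Interface

Orientations are given as a rotation vector (axis times angle).
In Python, from station import ctrl gives the robot as it stands.
- The arm moves only by the tool apply_moves, never from a script. Its argument "rows" is one flat list of numbers, 6 for each row, row after row: the shift along the tool's x, y, z normalised to -1 to 1, where 1 is 0.6 m, then the turn, a rotation vector about the tool's x, y, z normalised to -1 to 1, where 1 is 90 degrees. A call has 1 to 20 rows; each row is the pose to reach, as a shift and turn from the pose commanded when the call began, along the tool's axes at that moment; what a row does not reach only later rows make up. A row lasts 1/10 s, in which the tool goes at most 50 mm and 8.59 degrees, less where a joint would pass 70% of its speed; a pose out of reach is approached as far as the arm can. A call with a number of a shift or a turn outside -1 to 1 is refused whole. A call with a gripper value outside its range is refused whole. "grip" is the opening, from 0 (shut) to 1 (fully open), set as the call begins (left out, the last holds). The fingers move at their own pace and stop on an object; "grip_force" is the grip in N (left out, the last holds). Time passes only in rows, so rows that repeat a pose let the fingers close. It gives the time, the measured TCP pose, the force, the opening and the grip force at its end, in the units of the state.
- ctrl.get_obs(): the state, without advancing time (a new reading comes with each control period).
- ctrl.get_image(name): name is "scene" or "side" or "wrist"; returns (picture, depth): 480x640x3 uint8, blue, green, red; 480x640 float32, m along the optical axis (not along the pixel's ray), 0 where there is no reading.
- ctrl.camera_model(name): a dict with "mtx" (3x3 intrinsics, pixels), "R" (3x3) and "t" (3): a world point X has camera coordinates R X + t; the wrist camera has in their place "tool_from_camera" (4x4, takes a point from camera to tool coordinates, whose origin is the TCP and whose axes are the flange's). Camera axes: x right, y down, z forward; pixel columns grow to the right and rows downward; lengths in m; the calibration is good to about 2 mm. The wrist camera is an equidistant fisheye: a pixel r from the principal point sees the ray r / f radians off the axis. A picture is of the moment at which its call begins: read the wrist's pose just before it. camera_model takes no time and is no camera call.
- ctrl.finish_job(): hands the job in; it is judged then, once.
The state is a dict: "t": time; "q": joint angles; "dq": joint speeds; "effort": joint torques, N m; "tool_pos": TCP position; "tool_rot": TCP orientation; "contact_force": force on the tool from outside, world axes, zero at the start; "wrist_torque": the same for the moment, N m; "opening": finger opening in m; "grip_force": force on a finger pad.
Only numpy, scipy, OpenCV 4.12 (cv2) and the standard library are available. Lean on these libraries where they do the work, as an engineer would, in place of code of your own. Each camera call takes 0.05 s, during which the arm holds its last target. There are 200 camera calls.

## Working session

There is one attempt and no reset: what is moved stays moved. The work goes in short steps, Python scripts to look and compute and a tool call to move; the robot and the scene stay as the last step left them, time stands still between calls to the robot, and variables do not carry over. Pictures are saved under pics/ and viewed, at most 10 in all, crops included, and the job is handed in when it is done.

Besides the shell and the picture viewer there is one more tool, called after "Request:" as name(argument=value, ...) on one line, values as JSON. apply_moves: Moves the arm, as the interface text tells. Its arguments: {"type":"object","properties":{"rows":{"type":"array","items":{"type":"number"}},"grip":{"type":"number"},"grip_force":{"type":"number"}},"required":["rows"]}

```bash
mkdir -p pics
cat > h.py <<'E'
import numpy as np, cv2
from scipy.spatial.transform import Rotation as R
from station import ctrl
def grab(n):
    im,d=ctrl.get_image(n); np.savez(f'{n}.npz',im=im,d=d); return im,d
def load(n):
    z=np.load(f'{n}.npz'); return z['im'],z['d']
def cloud(n,d):
    m=ctrl.camera_model(n);K=m['mtx'];v,u=np.mgrid[:480,:640]
    P=np.stack([(u-K[0][2])/K[0][0]*d,(v-K[1][2])/K[1][1]*d,d],-1)
    X=(P-np.array(m['t']))@np.array(m['R']); X[d==0]=np.nan; return X
E
python3 - <<'E'
from h import *
print(ctrl.get_obs(),ctrl.tip_extent)
for n in('scene','side'):
    im,d=grab(n);cv2.imwrite(f'pics/{n}.png',im);m=ctrl.camera_model(n);print(n,-np.array(m['R']).T@np.array(m['t']))
E
```

```text
{'t': 0.0, 'q': array([ 9.97009004e-01,  5.33536952e-02,  1.61431031e+00,  2.51095600e-05,
        1.47601698e+00, -1.18983991e-01]), 'dq': array([ 1.31406796e-03, -5.39269386e-04, -9.43977365e-04, -5.39486133e-05,
       -8.07899019e-04, -1.26690918e-04]), 'effort': array([-1.42253306e-03, -3.93701863e+01, -3.70166302e+01, -1.82807971e-04,
        7.10061882e-03,  3.14118302e-05]), 'tool_pos': array([0.27427511, 0.56106496, 0.30265509]), 'tool_rot': array([-0.70810035, -3.05999787,  0.00307147]), 'contact_force': array([0.16605639, 0.58263389, 0.16138077]), 'wrist_torque': array([0.00712496, 0.01483299, 0.00994174]), 'grip_force': 0.0, 'opening': 0.08540031768292161} 0.0726
scene [ 1.17221378 -0.53798063  1.33048835]
side [0.17165207 0.86962488 1.22669912]
```

View pics/scene.png

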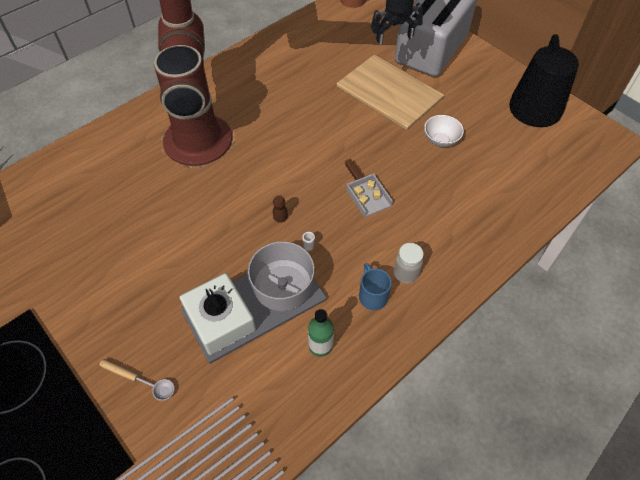

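View pics/side.png

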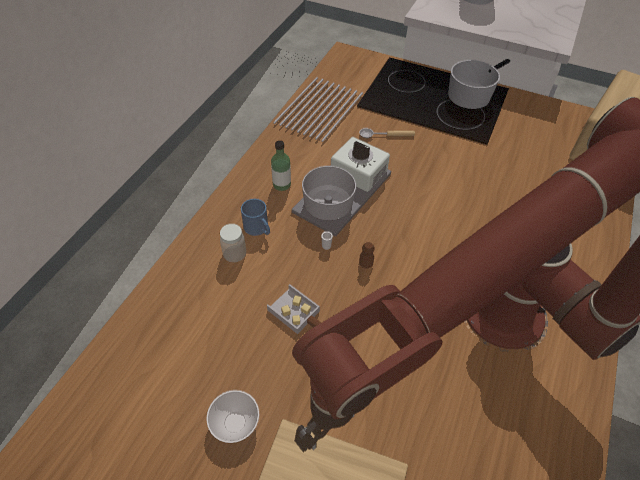

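The scene view shows the tray at about (370,195) with its handle end at (352,165), the bowl at (281,276), the dial at (215,303), the salt pot at (309,241), the mill at (280,209), the mug at (375,288) and the jar at (408,263). The side view agrees.

Run:
```python
from h import *
im,d=load('scene');X=cloud('scene',d)
np.set_printoptions(precision=4,suppress=True)
def reg(u0,v0,u1,v1,z0,z1):
    P=X[v0:v1,u0:u1].reshape(-1,3);C=im[v0:v1,u0:u1].reshape(-1,3)
    k=(P[:,2]>z0)&(P[:,2]<z1);return P[k],C[k]
def rect(P,t):
    r=cv2.minAreaRect((P[:,:2]*1000).astype(np.float32));print(t,len(P),r)
print('table',np.nanmedian(X[100:130,260:320,2]))
# tray
P,C=reg(335,150,400,225,.004,.05); rect(P,'tray+handle all')
print(P[:,2].max())
h,_=reg(335,150,368,190,.024,.045); 
dark=(C.max(1)<90); H=P[dark]; rect(H,'dark')
print('handle pts',H.mean(0),H[:,2].min(),H[:,2].max(), np.linalg.svd(H[:,:2]-H[:,:2].mean(0))[2][0])
rect(P[~dark],'pan')
# chopper
P,C=reg(175,270,260,350,.088,.1); rect(P,'housing top');
P,C=reg(240,235,325,315,.1,.116); c=cv2.minEnclosingCircle((P[:,:2]*1000).astype(np.float32));print('rim',len(P),c)
A=np.c_[2*P[:,:2],np.ones(len(P))];s=np.linalg.lstsq(A,(P[:,:2]**2).sum(1),rcond=None)[0];print(s[:2],np.sqrt(s[2]+s[:2]@s[:2]))
P,C=reg(185,270,250,330,.12,.145); rect(P,'bar');print(P.mean(0),P[:,2].max())
P,C=reg(175,240,330,360,.01,.028); rect(P,'base')
for n,b in dict(salt=(300,230,318,252),mill=(270,194,290,224),mug=(358,264,395,310),jar=(392,240,426,284),oil=(303,308,338,358),dish=(420,112,468,150),spoon=(95,355,178,402),rackL=(180,395,285,480)).items():
    P,C=reg(*b,.006,.3);print(n,P.min(0),P.max(0))
```

```text
table 0.002117706533870713
tray+handle all 2130 ((487.2923278808594, 270.7638854980469), (196.79734802246094, 279.31005859375), 47.38428497314453)
0.04191083622044925
dark 118 ((466.914306640625, 260.7496032714844), (71.90939331054688, 154.3842315673828), 87.87635803222656)
handle pts [0.4304 0.2665 0.0282] 0.004069116741972906 0.03853852263663244 [ 0.9896 -0.144 ]
pan 2012 ((487.2923278808594, 270.7638854980469), (196.79734802246094, 279.31005859375), 47.38428497314453)
housing top 2345 ((558.9944458007812, -287.55352783203125), (184.1372528076172, 151.4721221923828), 80.01081848144531)
rim 549 ((592.3843994140625, -166.73870849609375), 112.52473449707031)
[ 0.5861 -0.1393] 0.07975428885451116
bar 153 ((553.7923583984375, -314.63214111328125), (14.277289390563965, 55.74196243286133), 79.98241424560547)
[ 0.5573 -0.3156  0.1372] 0.14452087560908575
base 3314 ((557.3450927734375, -209.9736328125), (369.3040466308594, 331.84271240234375), 51.04087448120117)
salt [ 0.4846 -0.0625  0.006 ] [0.5866 0.0415 0.1124]
mill [ 0.33   -0.0303  0.0061] [0.4222 0.0728 0.0904]
mug [ 0.6627 -0.0273  0.006 ] [0.8093 0.1203 0.0919]
jar [0.6814 0.1047 0.006 ] [0.8042 0.2457 0.1082]
oil [ 0.6674 -0.2048  0.006 ] [ 0.8051 -0.0729  0.1852]
dish [0.3913 0.4979 0.006 ] [0.5777 0.7143 0.0596]
spoon [ 0.4297 -0.642   0.006 ] [ 0.6319 -0.4569  0.0281]
rackL [ 0.6474 -0.5995  0.006 ] [ 0.934  -0.3272  0.0257]
```

Run:
```python
from h import *
np.set_printoptions(precision=4,suppress=True)
def big(n,b,z0,z1):
    im,d=load(n);X=cloud(n,d);u0,v0,u1,v1=b
    M=np.zeros((480,640),np.uint8);Z=np.nan_to_num(X[...,2],nan=-1)
    M[v0:v1,u0:u1]=((Z>z0)&(Z<z1))[v0:v1,u0:u1]
    k,l,s,_=cv2.connectedComponentsWithStats(M,connectivity=4);i=1+s[1:,4].argmax();return X[l==i],im[l==i]
for n,b in (('scene',(335,150,400,225)),('side',(260,275,335,340))):
    P,C=big(n,b,.007,.045)
    r=cv2.minAreaRect((P[:,:2]*1000).astype(np.float32));print(n,len(P),r,P.min(0),P.max(0))
    dk=(C[:,2].astype(int)>C[:,0]+12)&(C.max(1)<110); H=P[dk]
    if len(H)>5: print('H',len(H),np.median(H,0),H.min(0),H.max(0),np.linalg.svd(H[:,:2]-H[:,:2].mean(0),0)[2][0])
for n,b in dict(salt=(300,230,318,252),mill=(270,194,290,224),mug=(358,264,395,310),jar=(392,240,426,284),oil=(303,308,338,358)).items():
    P,C=big('scene',b,.015,.3);print(n,P.min(0),P.max(0))
im,_=load('scene');a=cv2.resize(im[150:225,335:400],None,fx=8,fy=8,interpolation=2);
im,_=load('side');b=cv2.resize(im[275:350,255:335],None,fx=8,fy=8,interpolation=2)
cv2.imwrite('pics/tray.png',cv2.resize(np.hstack([a[:600],b[:600]]),(800,413)))
```

```text
scene 946 ((478.878662109375, 251.7450408935547), (92.73214721679688, 194.84579467773438), 74.31795501708984) [0.3872 0.1813 0.007 ] [0.5838 0.3015 0.0419]
H 187 [0.4292 0.2644 0.0313] [0.3872 0.2184 0.0072] [0.582  0.2995 0.0419] [ 0.9864 -0.1641]
side 816 ((503.51397705078125, 246.31396484375), (93.716552734375, 146.51071166992188), 74.43882751464844) [0.431  0.1846 0.007 ] [0.5824 0.3007 0.0375]
H 128 [0.4547 0.2632 0.0283] [0.431  0.1865 0.0071] [0.5824 0.2882 0.0375] [-0.9715  0.2368]
salt [ 0.5111 -0.0162  0.0152] [0.5449 0.0188 0.0559]
mill [ 0.3844 -0.0151  0.015 ] [0.4222 0.0258 0.0904]
mug [ 0.6897 -0.0155  0.0152] [0.7954 0.0621 0.0919]
jar [0.7296 0.1047 0.0155] [0.7972 0.1732 0.1082]
oil [ 0.7382 -0.1986  0.0155] [ 0.7969 -0.1376  0.1852]
```

View pics/tray.png

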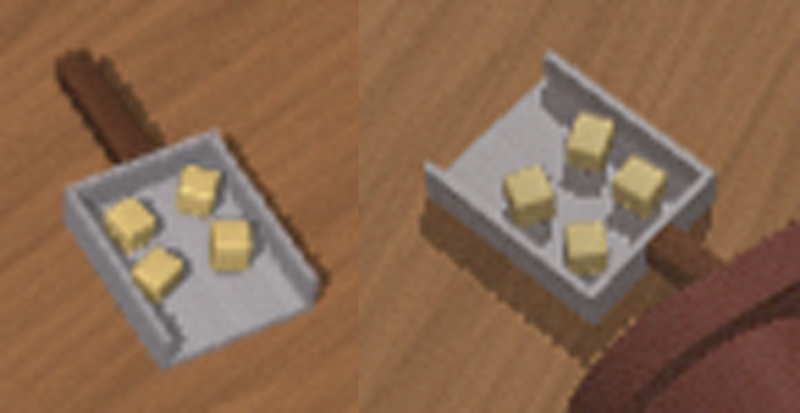

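The pan's open side faces +x (down-right in the scene crop). Tray yaw is about -15.6° with its origin near (0.517, 0.241). The 195 x 93 mm outline matches the sizes given. Next: a grasp tilted 30°, from behind the handle.

```bash
cat >> h.py <<'E'
np.set_printoptions(precision=4,suppress=True)
AL=np.radians(30); G=np.array([-.088,0,.026])
TT=np.array([[-np.cos(AL),0,np.sin(AL)],[0,1,0],[-np.sin(AL),0,-np.cos(AL)]])  # tool axes in tray (columns)
def tray_pose(org,yaw,pitch=0,back=0):
    Rt=R.from_euler('ZY',[yaw,pitch],degrees=True).as_matrix()
    Rw=Rt@TT; return np.array(org)+Rt@G-Rw[:,2]*(.054+back), Rw
def lip_pose(lip,yaw,pitch):
    Rt=R.from_euler('ZY',[yaw,pitch],degrees=True).as_matrix()
    return tray_pose(np.array(lip)-Rt@np.array([.055,0,.005]),yaw,pitch)
def rows(p,Rw,frm=None):
    if frm is None:
        o=ctrl.get_obs(); frm=(o['tool_pos'],R.from_rotvec(o['tool_rot']).as_matrix())
    p0,R0=frm
    s=R0.T@(np.asarray(p)-p0)/.6; r=R.from_matrix(R0.T@Rw).as_rotvec()/(np.pi/2)
    return np.round(np.r_[s,r],4)
E
python3 - <<'E'
from h import *
O=(.5174,.241,0)
a=tray_pose(O,-15.6,0,.1);b=tray_pose(O,-15.6)
print(a[0],rows(*a)); print(b[0],rows(*b,frm=a))
E
```

```text
[0.3585 0.2854 0.1594] [-0.328  -0.3507  0.2396 -0.0316 -0.3327 -0.1132]
[0.4066 0.2719 0.0728] [-0.      0.      0.1667  0.      0.      0.    ]
```

Request:
apply_moves(rows=[-0.328,-0.3507,0.2396,-0.0316,-0.3327,-0.1132,-0.328,-0.3507,0.2396,-0.0316,-0.3327,-0.1132,-0.328,-0.3507,0.2396,-0.0316,-0.3327,-0.1132,-0.328,-0.3507,0.2396,-0.0316,-0.3327,-0.1132,-0.328,-0.3507,0.2396,-0.0316,-0.3327,-0.1132,-0.328,-0.3507,0.2396,-0.0316,-0.3327,-0.1132,-0.328,-0.3507,0.2396,-0.0316,-0.3327,-0.1132,-0.328,-0.3507,0.2396,-0.0316,-0.3327,-0.1132,-0.328,-0.3507,0.2396,-0.0316,-0.3327,-0.1132,-0.328,-0.3507,0.2396,-0.0316,-0.3327,-0.1132,-0.328,-0.3507,0.2396,-0.0316,-0.3327,-0.1132,-0.328,-0.3507,0.2396,-0.0316,-0.3327,-0.1132], grip=1, grip_force=80)

```text
t: 1.3
tool_pos: [0.359, 0.287, 0.1609]
tool_rot: [0.355, 2.596, -0.091]
contact_force: [-0.0, -0.8, -0.2]
opening: 0.0856
grip_force: 0.0
```

Run:
```python
from h import *
o=ctrl.get_obs();print(o['t'],o['q'],o['tool_pos'],o['contact_force'])
O=(.5174,.241,0)
print(rows(*tray_pose(O,-15.6,0,.1)),rows(*tray_pose(O,-15.6)))
R0=R.from_rotvec(o['tool_rot']).as_matrix();p0=o['tool_pos']
im,d=grab('wrist');m=ctrl.camera_model('wrist');K=np.array(m['mtx']);T=np.array(m['tool_from_camera']);Ti=np.linalg.inv(T)
def px(X):
    c=Ti[:3,:3]@(R0.T@(np.asarray(X)-p0))+Ti[:3,3];r=np.hypot(c[0],c[1]);th=np.arctan2(r,c[2]);return int(K[0,0]*th*c[0]/r+K[0,2]),int(K[1,1]*th*c[1]/r+K[1,2])
Rt=R.from_euler('Z',-15.6,degrees=True).as_matrix()
for l in [(-.135,.01,.032),(-.135,-.01,.032),(-.055,.01,.032),(-.055,-.01,.032),(-.055,.045,.027),(-.055,-.045,.027),(.055,.045,.027),(.055,-.045,.027)]:
    q=px(np.array(O)+Rt@np.array(l));print(q);cv2.circle(im,q,2,(0,0,255),-1)
cv2.imwrite('pics/w1.png',im)
```

```text
1.3 [ 0.6983 -0.3305  2.2557 -0.524   0.9666 -0.3529] [0.359  0.287  0.1609] [-0.0008 -0.7621 -0.2451]
[ 0.0014 -0.0029  0.0021  0.002   0.0008 -0.0001] [ 0.0016 -0.0034  0.1688  0.002   0.0008 -0.0001]
(340, 187)
(302, 187)
(337, 279)
(307, 279)
(386, 272)
(258, 273)
(371, 345)
(275, 345)
```

View pics/w1.png

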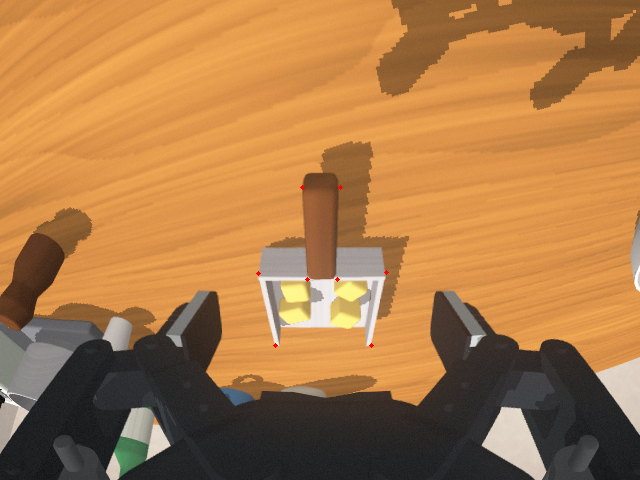

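The overlay lands on the handle (302–340, 187–279) and on the pan corners, so the pose is confirmed. I'll descend and grip.

Request:
apply_moves(rows=[0.001,-0.003,0.06,0,0,0,0.001,-0.003,0.11,0,0,0,0.001,-0.003,0.15,0,0,0,0.001,-0.003,0.168,0,0,0,0.001,-0.003,0.168,0,0,0,0.001,-0.003,0.168,0,0,0])

```text
t: 1.95
tool_pos: [0.4068, 0.2714, 0.0733]
tool_rot: [0.356, 2.595, -0.092]
contact_force: [0.1, 0.1, 0.9]
opening: 0.0853
grip_force: 0.0
```

Request:
apply_moves(rows=[0,0,0,0,0,0,0,0,0,0,0,0,0,0,0,0,0,0,0,0,0,0,0,0,0,0,0,0,0,0,0,0,0,0,0,0,0,0,0,0,0,0,0,0,0,0,0,0,0,0,0,0,0,0,0,0,0,0,0,0], grip=0, grip_force=80)

```text
t: 2.95
tool_pos: [0.4066, 0.2711, 0.0731]
tool_rot: [0.357, 2.596, -0.093]
contact_force: [-4.7, 0.2, 5.5]
opening: 0.0186
grip_force: 78.2
```

Run:
```python
from h import *
o=ctrl.get_obs();print(o['t'],o['q'],o['contact_force'],rows(*tray_pose((.5174,.241,0),-15.6)))
b=np.array([.586,-.139]);yaw=-50;dd=np.array([np.cos(np.radians(yaw)),np.sin(np.radians(yaw))])
L=np.r_[b-.025*dd,.135]
p0=(o['tool_pos'],R.from_rotvec(o['tool_rot']).as_matrix())
up=tray_pose((.5174,.241,.14),-15.6); print('up',rows(*up))
# path from up to pour start
for f in(.25,.5,.75,1):
    org0=np.array([.5174,.241,.14]);org1=L-np.array([*(dd*.055),.005])
    t=tray_pose(org0*(1-f)+org1*f,-15.6+f*(yaw+15.6));print(f,t[0],rows(*t,frm=up))
s=lip_pose(L,yaw,0)
for th in range(5,61,5): print(th,lip_pose(L,yaw,th)[0],rows(*lip_pose(L,yaw,th),frm=s))
```

```text
2.95 [ 0.5979 -0.093   2.2352 -0.6046  0.7367 -0.2987] [-4.744   0.2129  5.4775] [ 0.0006  0.0013  0.0004  0.001   0.0006 -0.0007]
up [-0.1163  0.0017 -0.2016  0.001   0.0006 -0.0007]
0.25 [0.4168 0.2085 0.2103] [-0.0367 -0.0973  0.026   0.0478  0.      0.0828]
0.5 [0.4293 0.1439 0.2078] [-0.0771 -0.1953  0.0541  0.0956  0.      0.1655]
0.75 [0.444  0.078  0.2053] [-0.121  -0.2945  0.0843  0.1433  0.      0.2483]
1 [0.4607 0.0104 0.2028] [-0.1683 -0.3956  0.1164  0.1911  0.      0.331 ]
5 [0.4649 0.0054 0.2173] [-0.0216  0.     -0.0156 -0.      0.0556 -0.    ]
10 [ 0.4699 -0.0006  0.2313] [-0.0445  0.     -0.0292  0.      0.1111  0.    ]
15 [ 0.4757 -0.0075  0.2445] [-0.0684  0.     -0.0407 -0.      0.1667 -0.    ]
20 [ 0.4821 -0.0152  0.2568] [-0.0933  0.     -0.0502  0.      0.2222 -0.    ]
25 [ 0.4893 -0.0238  0.2683] [-0.1189  0.     -0.0574 -0.      0.2778 -0.    ]
30 [ 0.4971 -0.033   0.2787] [-0.145   0.     -0.0624  0.      0.3333  0.    ]
35 [ 0.5054 -0.0429  0.288 ] [-0.1715  0.     -0.065   0.      0.3889 -0.    ]
40 [ 0.5142 -0.0535  0.2962] [-0.1981  0.     -0.0654  0.      0.4444 -0.    ]
45 [ 0.5235 -0.0645  0.3031] [-0.2247  0.     -0.0634  0.      0.5     0.    ]
50 [ 0.5331 -0.0759  0.3088] [-0.2509  0.     -0.0592  0.      0.5556 -0.    ]
55 [ 0.5429 -0.0877  0.3131] [-0.2767  0.     -0.0526  0.      0.6111 -0.    ]
60 [ 0.553  -0.0997  0.3161] [-0.3018  0.     -0.0439  0.      0.6667  0.    ]
```

Request:
apply_moves(rows=[-0.006,0,-0.01,0,0,0,-0.023,0,-0.04,0,0,0,-0.046,0,-0.08,0,0,0,-0.07,0,-0.121,0,0,0,-0.093,0,-0.161,0,0,0,-0.11,0.001,-0.191,0,0,0,-0.116,0.002,-0.2016,0,0,0,-0.116,0.002,-0.2016,0,0,0,-0.116,0.002,-0.2016,0,0,0])

```text
t: 3.85
tool_pos: [0.4057, 0.2715, 0.2103]
tool_rot: [0.356, 2.599, -0.095]
contact_force: [-0.5, 0.0, -3.7]
opening: 0.0184
grip_force: 78.5
```

Run:
```python
from h import *
o=ctrl.get_obs();print(o['contact_force'],o['opening'],o['grip_force'],rows(*tray_pose((.5174,.241,.14),-15.6)))
im,d=grab('scene');X=cloud('scene',d)
im2,_=grab('wrist')
cv2.imwrite('pics/lift.png',np.hstack([im[60:300,250:450],im2[100:340,150:490]]))
```

```text
[-0.4627  0.0288 -3.6859] 0.018444588827766728 78.47172260284424 [-0.0031  0.0011 -0.0029 -0.0002 -0.0011 -0.0002]
```

View pics/lift.png

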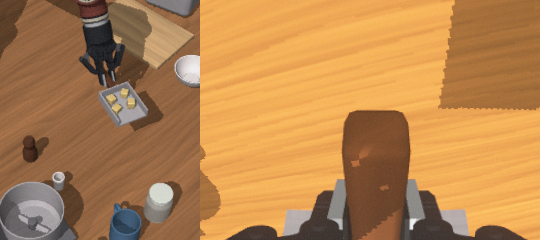

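The tray is lifted level, with all four chunks in it. Next: carry it to the bowl.

Request:
apply_moves(rows=[-0.007,-0.019,0.005,0.01,0,0.017,-0.018,-0.049,0.013,0.024,0,0.041,-0.037,-0.097,0.026,0.048,0,0.083,-0.05,-0.13,0.035,0.064,0,0.11,-0.063,-0.163,0.045,0.08,0,0.138,-0.077,-0.195,0.054,0.096,0,0.166,-0.091,-0.228,0.064,0.111,0,0.193,-0.106,-0.261,0.074,0.127,0,0.221,-0.121,-0.294,0.084,0.143,0,0.248,-0.136,-0.328,0.095,0.159,0,0.276,-0.152,-0.362,0.106,0.175,0,0.303,-0.163,-0.384,0.113,0.186,0,0.322,-0.168,-0.396,0.116,0.191,0,0.331,-0.168,-0.396,0.116,0.191,0,0.331,-0.168,-0.396,0.116,0.191,0,0.331])

```text
t: 5.45
tool_pos: [0.4599, 0.0103, 0.2015]
tool_rot: [1.121, 2.403, -0.298]
contact_force: [-0.2, 0.2, -2.8]
opening: 0.0187
grip_force: 78.6
```

Run:
```python
from h import *
o=ctrl.get_obs();print(o['t'],o['q'],o['contact_force'])
b=np.array([.586,-.139]);yaw=-50;dd=np.array([np.cos(np.radians(yaw)),np.sin(np.radians(yaw))])
L=np.r_[b-.025*dd,.135];print(rows(*lip_pose(L,yaw,0)))
im,d=grab('scene');X=cloud('scene',d)
Rt=R.from_euler('Z',yaw,degrees=True).as_matrix();org=L-Rt@[.055,0,.005]
Q=(X-org)@Rt
g=(abs(im.astype(int).max(2)-im.min(2))<25)&(abs(Q[...,1])<.06)&(abs(Q[...,0])<.075)&(Q[...,2]>-.03)&(Q[...,2]<.05)
P=Q[g]; print(len(P),P.min(0),P.max(0))
fl=P[(abs(P[:,1])<.035)&(abs(P[:,0])<.045)]
c=np.linalg.lstsq(np.c_[fl[:,:2],np.ones(len(fl))],fl[:,2],rcond=None)[0];print('floor plane',c,np.std(fl[:,2]))
print('floor x max',np.percentile(P[abs(P[:,1])<.03][:,0],[1,99]))
cv2.imwrite('pics/pour0.png',cv2.resize(im[130:330,160:420],None,fx=2,fy=2))
```

```text
5.45 [ 0.0381 -0.4063  2.2364 -0.4781  1.0251 -0.4672] [-0.2166  0.1801 -2.788 ]
[-0.0017  0.001  -0.0015  0.0009 -0.0008 -0.0005]
1278 [-0.0746 -0.0597 -0.0285] [0.0575 0.0595 0.0332]
floor plane [-0.027   0.0053  0.0046] 0.0035935971116362432
floor x max [-0.0709  0.0556]
```

View pics/pour0.png

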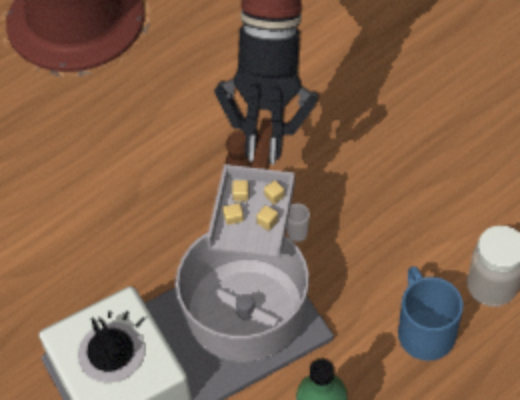

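Request:
apply_moves(rows=[-0.0216,0,-0.0156,0,0.0556,0,-0.0445,0,-0.0292,0,0.1111,0,-0.0684,0,-0.0407,0,0.1667,0,-0.0933,0,-0.0502,0,0.2222,0,-0.106,0,-0.054,0,0.25,0,-0.1189,0,-0.0574,0,0.2778,0,-0.132,0,-0.06,0,0.3056,0,-0.145,0,-0.0624,0,0.3333,0,-0.158,0,-0.064,0,0.3611,0,-0.1715,0,-0.065,0,0.3889,0,-0.1981,0,-0.0654,0,0.4444,0,-0.2247,0,-0.0634,0,0.5,0,-0.2509,0,-0.0592,0,0.5556,0,-0.2767,0,-0.0526,0,0.6111,0,-0.2767,0,-0.0526,0,0.6111,0,-0.2767,0,-0.0526,0,0.6111,0,-0.2767,0,-0.0526,0,0.6111,0])

```text
t: 7.2
tool_pos: [0.542, -0.087, 0.3122]
tool_rot: [-1.154, -2.481, -0.258]
contact_force: [0.4, -0.2, -2.1]
opening: 0.0187
grip_force: 78.7
```

Run:
```python
from h import *
o=ctrl.get_obs();print(o['t'],o['q'],o['contact_force'])
b=np.array([.586,-.139]);yaw=-50;dd=np.array([np.cos(np.radians(yaw)),np.sin(np.radians(yaw))])
L=np.r_[b-.025*dd,.135];print(rows(*lip_pose(L,yaw,55)))
im,d=grab('scene');im2,_=grab('side')
a=cv2.resize(im[150:310,200:380],None,fx=2,fy=2);c=cv2.resize(im2[130:290,230:410],None,fx=2,fy=2)
cv2.imwrite('pics/pour1.png',np.hstack([a,c]))
```

```text
7.2 [-0.3725  0.0421  1.6425  0.2124  1.8386 -1.0558] [ 0.367  -0.1652 -2.0546]
[-0.001   0.0004 -0.0022  0.0007  0.0004  0.0013]
```

View pics/pour1.png

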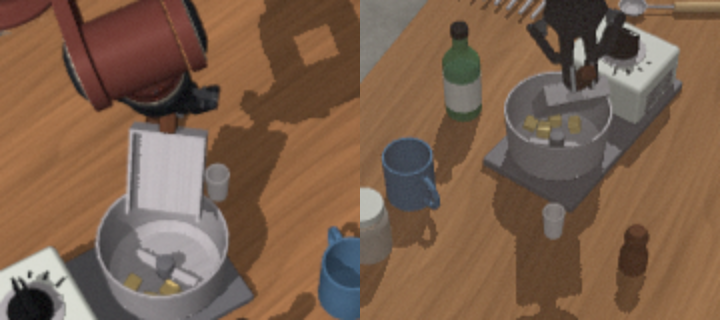

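The tray is empty and the chunks are in the bowl, with about four showing in the side view. I'll take the tray back now and count them once the view is clear.

Run:
```python
from h import *
b=np.array([.586,-.139]);yaw=-50;dd=np.array([np.cos(np.radians(yaw)),np.sin(np.radians(yaw))])
L=np.r_[b-.025*dd,.135];f=lip_pose(L,yaw,55)
for th in(45,30,15,0): print(th,rows(*lip_pose(L,yaw,th),frm=f))
s=lip_pose(L,yaw,0)
org0=np.array([.5174,.241,.08]);org1=L-np.array([*(dd*.055),.005])
for g in(.25,.5,.75,1): print(g,rows(*tray_pose(org1*(1-g)+org0*g,yaw-g*(yaw+15.6)),frm=s))
```

```text
45 [ 0.0387  0.      0.0364 -0.     -0.1111  0.    ]
30 [ 0.0835 -0.      0.1023 -0.     -0.2778  0.    ]
15 [ 0.1097 -0.      0.1775 -0.     -0.4444 -0.    ]
0 [ 0.1156 -0.      0.2569 -0.     -0.6111  0.    ]
0.25 [ 0.1006  0.0512 -0.034  -0.0478  0.     -0.0828]
0.5 [ 0.1976  0.1031 -0.066  -0.0956  0.     -0.1655]
0.75 [ 0.291   0.1562 -0.0958 -0.1433 -0.     -0.2483]
1 [ 0.381   0.2112 -0.1237 -0.1911 -0.     -0.331 ]
```

Request:
apply_moves(rows=[0.0387,0,0.0364,0,-0.1111,0,0.063,0,0.068,0,-0.194,0,0.0835,0,0.1023,0,-0.2778,0,0.098,0,0.139,0,-0.361,0,0.1097,0,0.1775,0,-0.4444,0,0.114,0,0.217,0,-0.528,0,0.1156,0,0.2569,0,-0.6111,0,0.1156,0,0.2569,0,-0.6111,0,0.1156,0,0.2569,0,-0.6111,0,0.1156,0,0.2569,0,-0.6111,0])

```text
t: 8.3
tool_pos: [0.4618, 0.0099, 0.2045]
tool_rot: [1.122, 2.4, -0.294]
contact_force: [0.6, -0.5, -2.0]
opening: 0.0185
grip_force: 78.6
```

Request:
apply_moves(rows=[0.02,0.01,-0.007,-0.01,0,-0.0166,0.06,0.031,-0.02,-0.029,0,-0.05,0.1006,0.0512,-0.034,-0.0478,0,-0.0828,0.15,0.077,-0.05,-0.072,0,-0.124,0.1976,0.1031,-0.066,-0.0956,0,-0.1655,0.245,0.129,-0.081,-0.119,0,-0.207,0.291,0.1562,-0.0958,-0.1433,0,-0.2483,0.336,0.184,-0.11,-0.167,0,-0.29,0.365,0.201,-0.119,-0.182,0,-0.316,0.381,0.2112,-0.1237,-0.1911,0,-0.331,0.381,0.2112,-0.1237,-0.1911,0,-0.331,0.381,0.2112,-0.1237,-0.1911,0,-0.331])

```text
t: 9.5
tool_pos: [0.4067, 0.2716, 0.1527]
tool_rot: [0.358, 2.596, -0.093]
contact_force: [0.4, -0.2, -0.8]
opening: 0.0187
grip_force: 78.7
```

Run:
```python
from h import *
o=ctrl.get_obs();print(o['t'],o['contact_force'],o['opening'])
for z in(.08,.02,.003,0): print(rows(*tray_pose((.5174,.241,z),-15.6)))
# level check by scene depth
im,d=grab('scene');X=cloud('scene',d);Rt=R.from_euler('Z',-15.6,degrees=True).as_matrix()
Q=(X-np.array([.5174,.241,.08]))@Rt
P=Q[(abs(Q[...,1])<.038)&(abs(Q[...,0])<.048)&(abs(Q[...,2]-.005)<.012)]
print(len(P),np.linalg.lstsq(np.c_[P[:,:2],np.ones(len(P))],P[:,2],rcond=None)[0])
im2,_=grab('side');a=cv2.resize(im[230:320,235:335],None,fx=4,fy=4,interpolation=2);c=cv2.resize(im2[160:250,280:380],None,fx=4,fy=4,interpolation=2)
cv2.imwrite('pics/bowl.png',np.hstack([a,c]))
```

```text
9.5 [ 0.4454 -0.1581 -0.84  ] 0.018748225034876987
[ 0.0002  0.0004 -0.0002  0.0008  0.0006 -0.0012]
[ 0.0503  0.0002  0.0864  0.0008  0.0006 -0.0012]
[ 0.0645  0.0002  0.1109  0.0008  0.0006 -0.0012]
[ 0.067   0.0001  0.1152  0.0008  0.0006 -0.0012]
673 [-0.0008 -0.0026  0.0062]
```

View pics/bowl.png

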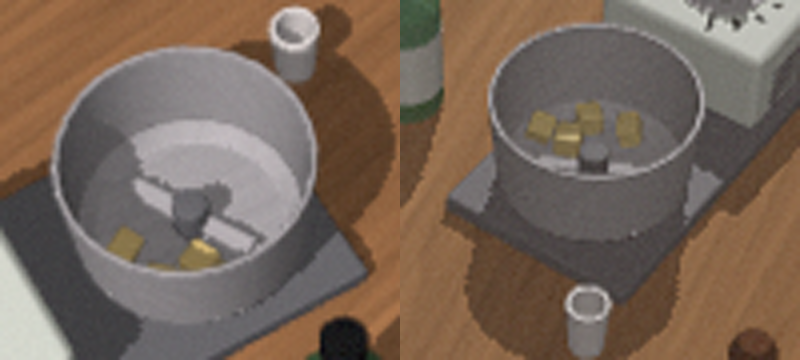

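The side view shows all four chunks in the bowl, at about (541,125), (569,137), (590,116) and (628,128). The tray is level, so I'll set it down.

Request:
apply_moves(rows=[0.02,0,0.034,0,0,0,0.04,0,0.069,0,0,0,0.053,0,0.091,0,0,0,0.061,0,0.105,0,0,0,0.064,0,0.11,0,0,0,0.0665,0,0.1145,0,0,0,0.0665,0,0.1145,0,0,0,0.0665,0,0.1145,0,0,0])

```text
t: 10.4
tool_pos: [0.4067, 0.2724, 0.0737]
tool_rot: [0.357, 2.595, -0.091]
contact_force: [0.0, -1.0, -2.0]
opening: 0.0189
grip_force: 78.7
```

Request:
apply_moves(rows=[0,0,0,0,0,0,0,0,0,0,0,0,0,0,0,0,0,0,0,0,0,0,0,0,0,0,0,0,0,0,0,0,0,0,0,0,0,0,0,0,0,0,0,0,0,0,0,0], grip=1)

```text
t: 11.2
tool_pos: [0.4061, 0.2721, 0.0727]
tool_rot: [0.356, 2.596, -0.093]
contact_force: [-0.9, 0.3, -0.7]
opening: 0.0854
grip_force: 0.0
```

Request:
apply_moves(rows=[0,0,-0.04,0,0,0,0,0,-0.1,0,0,0,0,0,-0.17,0,0,0,-0.05,0,-0.25,0,0,0,-0.13,0,-0.33,0,0,0,-0.13,0,-0.33,0,0,0,-0.13,0,-0.33,0,0,0])

```text
t: 11.9
tool_pos: [0.3775, 0.2812, 0.2894]
tool_rot: [0.359, 2.588, -0.084]
contact_force: [-0.2, 0.1, 0.0]
opening: 0.0851
grip_force: 0.0
```

Run:
```python
from h import *
o=ctrl.get_obs();print(o['t'],o['q'],o['tool_pos'],o['opening'])
im,d=grab('scene');X=cloud('scene',d);Rt=R.from_euler('Z',-15.6,degrees=True).as_matrix()
Q=(X-np.array([.5174,.241,.0]))@Rt
P=Q[(abs(Q[...,1])<.038)&(abs(Q[...,0])<.048)&(abs(Q[...,2]-.005)<.012)]
print('tray',len(P),np.linalg.lstsq(np.c_[P[:,:2],np.ones(len(P))],P[:,2],rcond=None)[0])
# dial bar
for n,bx in(('scene',(185,270,250,330)),('side',(335,130,390,180))):
    im,d=grab(n);X=cloud(n,d);u0,v0,u1,v1=bx;P=X[v0:v1,u0:u1].reshape(-1,3);C=im[v0:v1,u0:u1].reshape(-1,3)
    P=P[(P[:,2]>.13)&(P[:,2]<.148)&(C.max(1)<70)];r=cv2.minAreaRect((P[:,:2]*1000).astype(np.float32));print(n,len(P),r,np.median(P[:,2]))
def dial(c,az,z):
    a=np.radians(az);y=np.array([np.cos(a),np.sin(a),0]);zt=np.array([0,0,-1.]);return np.array([c[0],c[1],z]),np.c_[np.cross(y,zt),y,zt]
c=(.554,-.3147)
h=dial(c,80,.30);print(rows(*h)); print(rows(*dial(c,80,.127+.054),frm=h))
```

```text
11.9 [ 0.6588 -0.4669  2.129  -0.45    1.1741 -0.5249] [0.3775 0.2812 0.2894] 0.08512718892838313
tray 623 [ 0.0043 -0.01    0.0067]
scene 119 ((553.3399047851562, -314.46051025390625), (14.123453140258789, 54.19601821899414), 80.00902557373047) 0.13918652066135412
side 61 ((552.982421875, -310.649658203125), (16.460037231445312, 48.90266036987305), 79.73643493652344) 0.13637914384001731
[-0.4956 -0.874   0.2496 -0.0162  0.3323 -0.061 ]
[0.     0.     0.1983 0.     0.     0.    ]
```

Request:
apply_moves(rows=[-0.4956,-0.874,0.2496,-0.0162,0.3323,-0.061,-0.4956,-0.874,0.2496,-0.0162,0.3323,-0.061,-0.4956,-0.874,0.2496,-0.0162,0.3323,-0.061,-0.4956,-0.874,0.2496,-0.0162,0.3323,-0.061,-0.4956,-0.874,0.2496,-0.0162,0.3323,-0.061,-0.4956,-0.874,0.2496,-0.0162,0.3323,-0.061,-0.4956,-0.874,0.2496,-0.0162,0.3323,-0.061,-0.4956,-0.874,0.2496,-0.0162,0.3323,-0.061,-0.4956,-0.874,0.2496,-0.0162,0.3323,-0.061,-0.4956,-0.874,0.2496,-0.0162,0.3323,-0.061,-0.4956,-0.874,0.2496,-0.0162,0.3323,-0.061,-0.4956,-0.874,0.2496,-0.0162,0.3323,-0.061,-0.4956,-0.874,0.2496,-0.0162,0.3323,-0.061,-0.4956,-0.874,0.2496,-0.0162,0.3323,-0.061,-0.4956,-0.874,0.2496,-0.0162,0.3323,-0.061,-0.4956,-0.874,0.2496,-0.0162,0.3323,-0.061,-0.4956,-0.874,0.2496,-0.0162,0.3323,-0.061,-0.4956,-0.874,0.2496,-0.0162,0.3323,-0.061], grip=1)

```text
t: 13.85
tool_pos: [0.5547, -0.3131, 0.3014]
tool_rot: [0.271, 3.128, 0.002]
contact_force: [0.3, 0.7, -0.0]
opening: 0.0852
grip_force: 0.0
```

```bash
cat >> h.py <<'E'
def dial(c,az,z):
    a=np.radians(az);y=np.array([np.cos(a),np.sin(a),0]);zt=np.array([0,0,-1.]);return np.array([c[0],c[1],z]),np.c_[np.cross(y,zt),y,zt]
E
python3 - <<'E'
from h import *
o=ctrl.get_obs();print(o['t'],o['q'],o['tool_pos'])
c=(.5535,-.3142);print(rows(*dial(c,80,.3)),rows(*dial(c,80,.186)))
R0=R.from_rotvec(o['tool_rot']).as_matrix();p0=o['tool_pos']
im,d=grab('wrist');m=ctrl.camera_model('wrist');K=np.array(m['mtx']);T=np.array(m['tool_from_camera']);Ti=np.linalg.inv(T)
u=np.array([np.cos(np.radians(-10)),np.sin(np.radians(-10))]);v=np.array([-u[1],u[0]])
for a,b in((.027,.007),(.027,-.007),(-.027,.007),(-.027,-.007)):
    X=np.r_[np.array(c)+a*u+b*v,.139];q=Ti[:3,:3]@(R0.T@(X-p0))+Ti[:3,3];r=np.hypot(q[0],q[1]);th=np.arctan2(r,q[2])
    w=(int(K[0,0]*th*q[0]/r+K[0,2]),int(K[1,1]*th*q[1]/r+K[1,2]));cv2.circle(im,w,1,(0,0,255),-1);print(w)
cv2.imwrite('pics/w2.png',cv2.resize(im[100:400,160:480],None,fx=1.8,fy=1.8))
E
```

```text
13.85 [-0.6314  0.0814  1.587   0.0024  1.4721 -2.0296] [ 0.5547 -0.3131  0.3014]
[ 0.0016 -0.0022  0.0023  0.0011  0.0013  0.0011] [ 0.002  -0.0025  0.1923  0.0011  0.0013  0.0011]
(333, 274)
(313, 274)
(334, 194)
(312, 194)
```

View pics/w2.png

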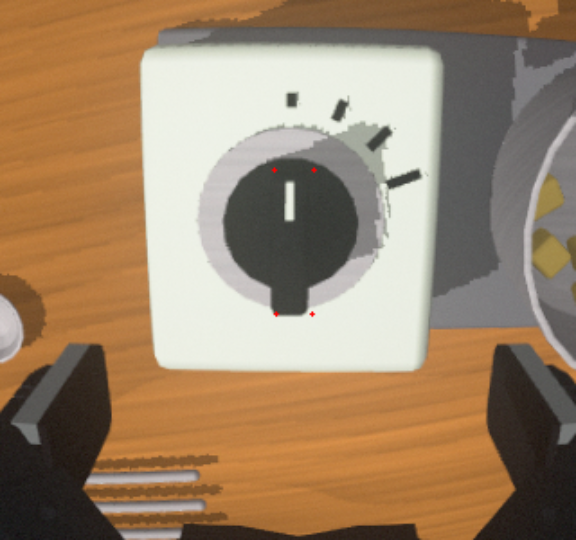

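The bar shows at crop x 271–308, about 1.5 mm from the prediction towards the housing end, so I'm correcting for that. I'll go down and grip.

Request:
apply_moves(rows=[0.002,-0.004,0.06,0,0,0,0.002,-0.004,0.12,0,0,0,0.002,-0.004,0.165,0,0,0,0.002,-0.004,0.185,0,0,0,0.002,-0.004,0.19,0.001,0.001,0.001,0.002,-0.004,0.19,0.001,0.001,0.001,0.002,-0.004,0.19,0.001,0.001,0.001])

```text
t: 14.6
tool_pos: [0.5544, -0.3169, 0.1897]
tool_rot: [0.275, 3.126, -0.003]
contact_force: [0.1, 0.4, 1.4]
opening: 0.0853
grip_force: 0.0
```

Request:
apply_moves(rows=[0,0,0,0,0,0,0,0,0,0,0,0,0,0,0,0,0,0,0,0,0,0,0,0,0,0,0,0,0,0,0,0,0,0,0,0,0,0,0,0,0,0,0,0,0,0,0,0,0,0,0,0,0,0], grip=0, grip_force=80)

```text
t: 15.5
tool_pos: [0.5535, -0.3162, 0.1877]
tool_rot: [0.276, 3.129, 0.0]
contact_force: [-1.0, 2.0, 4.8]
opening: 0.0126
grip_force: 79.8
```

Run:
```python
from h import *
o=ctrl.get_obs();print(o['t'],o['q'],o['tool_pos'],o['tool_rot'],o['contact_force'],o['wrist_torque'],o['opening'])
print(rows(*dial((.5533,-.3153),80,.186)))
for a in(80,80-68.75,80-70.5):print(rows(*dial((.5533,-.3153),a,.186)))
```

```text
15.5 [-0.6359  0.1758  1.6798  0.0006  1.2857 -2.031 ] [ 0.5535 -0.3162  0.1877] [0.2759 3.1289 0.0005] [-1.0026  2.0366  4.7806] [ 0.4078  0.2365 -0.1788] 0.012609951232945872
[ 0.0005  0.0014  0.0029  0.0002  0.0003 -0.0009]
[ 0.0005  0.0014  0.0029  0.0002  0.0003 -0.0009]
[0.0005 0.0014 0.0029 0.0004 0.0002 0.763 ]
[0.0005 0.0014 0.0029 0.0004 0.0002 0.7825]
```

Request:
apply_moves(rows=[0,0,0,0,0,0.05,0,0,0,0,0,0.1,0,0,0,0,0,0.15,0,0,0,0,0,0.2,0,0,0,0,0,0.25,0,0,0,0,0,0.3,0,0,0,0,0,0.35,0,0,0,0,0,0.4,0,0,0,0,0,0.45,0,0,0,0,0,0.5,0,0,0,0,0,0.55,0,0,0,0,0,0.6,0,0,0,0,0,0.65,0,0,0,0,0,0.7,0,0,0,0,0,0.74,0,0,0,0,0,0.77,0,0,0,0,0,0.785,0,0,0,0,0,0.785,0,0,0,0,0,0.785])

```text
t: 17.4
tool_pos: [0.5537, -0.3159, 0.1877]
tool_rot: [2.033, 2.395, 0.002]
contact_force: [0.4, 4.7, 4.1]
opening: 0.0125
grip_force: 79.9
```

Run:
```python
from h import *
o=ctrl.get_obs();print(o['t'],o['q'],o['tool_pos'],o['contact_force'],o['wrist_torque'],o['opening'],o['grip_force'])
Rw=R.from_rotvec(o['tool_rot']).as_matrix();az=np.degrees(np.arctan2(Rw[1,1],Rw[0,1]));print('az',az,'turn rad',np.radians(80-az))
im,d=grab('wrist');a=im[150:400,160:480];im,d=grab('scene');im2,_=grab('side')
r=lambda x:cv2.resize(x,(400,312))
cv2.imwrite('pics/end.png',np.hstack([r(a),r(im2[100:225,310:470])]))
```

```text
17.4 [-0.6355  0.1758  1.6798  0.0012  1.2855 -0.799 ] [ 0.5537 -0.3159  0.1877] [0.412  4.7323 4.0568] [ 0.8564 -0.0104  0.3006] 0.01249280326777763 79.86546635627747
az 9.349305066054413 turn rad 1.2330872454194282
```

View pics/end.png

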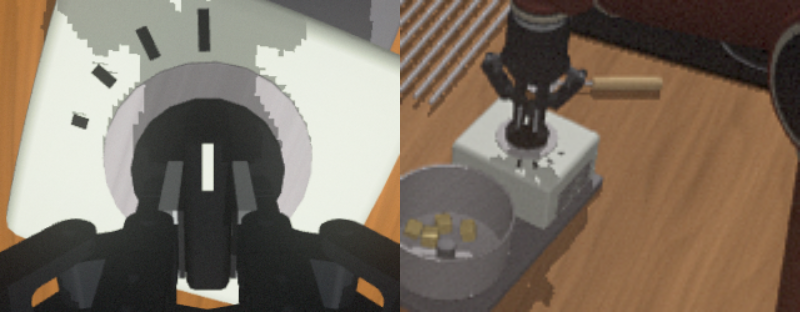

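The white line points at the third-setting mark. The tool has turned 1.233 rad (the third click is at 1.2, the stop at 1.26) and the grip is firm at 80 N, so I'm handing in.

```bash
python3 -c "
from station import ctrl
print(ctrl.finish_job())"
```

```text
the job is handed in; nothing more can be done
None
```

All four cheese chunks are in the chopper's bowl, the empty tray is back flat on the worktop and released, and I handed the job in at about 17 s with the gripper still holding the dial at its third setting.

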